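Right the fallen sample bottles in the bottle lane and shut its gate

TASK

Two amber sample bottles have fallen over in the bottle lane. Stand both upright on their bases again on the floor of the lane, between the jars that still stand there, setting them down gently; then swing the lane's end gate fully shut across its open end. Leave the jars and everything else on the bench standing where they are.

Things in the scene. Friction and masses are not known exactly. Their poses are not given: they have to be found in the camera images.
- lane: Fixed aluminium channel, 68 mm wide, 470 mm long along its y; its floor is two flat ledges 8 mm above the bench beside a 14 mm wide, 5 mm deep groove, inner width 56 mm, 6 mm thick side rails 13 mm high. A 30 mm high stop closes its -y end; the +y end is open and has the gate. Origin on the bench at its middle; x across, z up. Jars stand at y = about -203, 0, 203 mm.
- bottle_a: Amber glass bottle, 105 mm tall, about 0.17 kg: body 44 mm in diameter for 66 mm from the base, shoulder, 22 mm neck, then a black cap 28 mm in diameter over the last 17 mm. It starts lying lengthwise in the groove in one of the two 155 mm gaps between jars. Origin on its axis at mid-height, 52.5 mm from base and cap end; z axis from base to cap. Lying, origin 29 mm above the bench.
- bottle_b: Amber glass bottle, 105 mm tall, about 0.17 kg: body 44 mm in diameter for 66 mm from the base, shoulder, 22 mm neck, then a black cap 28 mm in diameter over the last 17 mm. It starts lying lengthwise in the groove in one of the two 155 mm gaps between jars. Origin on its axis at mid-height, 52.5 mm from base and cap end; z axis from base to cap. Lying, origin 29 mm above the bench.
- jar_0: Squat amber glass jar with a white lid, 48 mm in diameter, 70 mm tall, standing upright in the lane; a neighbour to be left standing in its place. Origin at the centre of its base.
- jar_1: Squat amber glass jar with a white lid, 48 mm in diameter, 70 mm tall, standing upright in the lane; a neighbour to be left standing in its place. Origin at the centre of its base.
- jar_2: Squat amber glass jar with a white lid, 48 mm in diameter, 70 mm tall, standing upright in the lane; a neighbour to be left standing in its place. Origin at the centre of its base.
- gate (a joint): End gate's angle about its upright hinge pin, rad: 0 = wide open, arm pointing out along the lane's +y; 1.57 = shut at its stop, arm across the lane's open end along the lane's +x (turns clockwise seen from above). Stays where it is left; slightly stiff (0.08 N m).
- gate_hinge (a point): Point on the gate's hinge axis at mid-height of its arm, 36 mm above the bench, at lane x = -31, y = +253 mm. The arm is a steel bar 10 mm wide and 10 mm high, from 31 to 41 mm above the bench, reaching 85 mm from the hinge.
- gate_grip (a point): Middle of the gate's upright black finger peg, 12 mm in diameter, standing on the arm 76 mm from the hinge axis; the peg's top is 74 mm above the bench and this point 58 mm above it.
- flask: Conical glass flask standing beyond the lane, 84 mm in diameter at the base, 118 mm tall; to be left alone. Origin at the centre of its base.
- beaker: Glass beaker standing beyond the lane, 64 mm in diameter, 75 mm tall; to be left alone. Origin at the centre of its base.
- fitting: Small brass hose fitting standing on the bench on the robot's side of the lane, 16 mm wide with a 38 mm long side spout to its y, 34 mm tall; to be left alone. Origin at the centre of its underside.
- weight: Dark steel block weight, 50 x 50 x 22 mm, on the bench on the robot's side of the lane; to be left alone. Origin at the centre of its underside.
Mind the look-alikes: they are no part of the job. Leave any blue look-alike of the bottle_b alone.

How it is judged:
By the outcome, as a careful person would: the job done as asked, in the order asked, and still so for the second after the job is handed in, with the robot touching nothing.
It also fails if it takes over 67 s, if anything falls off the work surface, if the arm or the gripper's body presses on something with over 40 N, if the wrist force passes 120 N, or if a joint passes its speed limit or range.

ROBOT

A 7-joint arm with a two-finger parallel gripper is mounted at the origin on the work surface. World frame = base frame: x ahead of the robot, y to its left, z up, the work surface at z = 0. Lengths are in m, angles in rad, forces in N, time in s.
With the tool pointing down it reaches from about 0.425 to 0.95 m from the base axis. Payload 4.7 kg.
Tool frame: the origin (TCP) lies between the finger pads; the fingertips stand 25 mm ahead of it and the grasp point (between the pads) lies 6 mm ahead of it; z points along the fingers, y is the line along which they close (so a half turn about z gives the same grasp; the last joint's range is limited). The gripper opens to 85 mm and grips with 20 to 120 N. Pads are 22 mm wide; open, the fingers measure 114 mm over their backs; the gripper's body (76 mm by 85 mm) begins 54 mm behind the grasp point. The pads swing forward as they close: fully open they stand 13 mm farther back than shut.
Start: joints at [1.314, 0.469, -0.049, 1.532, 0.024, 1.141, -0.082], TCP at [0.152, -0.658, 0.256] pointing down, gripper open.
Joint ranges: [-2.59, 2.59], [-0.33, 1.99], [-1.39, 1.29], [0.1, 2.45], [-1.04, 4.18], [0.21, 1.99], [-2.66, 2.66]. Speed limits (rad/s): [2.57, 2.57, 3.14, 3.14, 3.14, 3.14, 3.14].

INTERFACE

Orientations are given as a 3x3 rotation matrix whose columns are the frame's x, y, z axes.
In Python, from rig import * gives the robot as it stands. Calls block until the motion is done:
- movep(position, orientation): joint-space move of the TCP to a pose.
- move_l(position, attitude=None, feed=0.15, until_force=None): straight line of the TCP; attitude=None keeps the orientation; feed is the mean speed in m/s. With until_force (N) it stops when the force on the tool has changed by that much, and returns True; else False.
- move_joints(angles): joint-space move.
- command_gripper(opening, newtons=None): finger opening in m; newtons is the grip in N (None keeps the last); returns when the fingers have stopped.
- sleep(seconds).
- inverse_kinematics(position, orientation): joint angles nearest the present ones, or None.
- sense(): the state.
- camera(name): name is "scene" or "top"; returns (picture, depth): 480x640x3 uint8, red, green, blue; 480x640 float32, m along the optical axis (not along the pixel's ray), 0 where there is no reading.
- camera_params(name): a dict with "K" (3x3 intrinsics, pixels), "dist" ([k1, k2, p1, p2, k3] as OpenCV has them; the pictures are not rectified), "position" and "rotation" of the camera in the world. Camera axes: x right, y down, z forward; pixel columns grow to the right and rows downward; lengths in m; the calibration is good to about 2 mm. A picture is of the moment at which its call begins. camera_params takes no time and is no camera call.
A pose or a line that the arm cannot do raises Unreachable and nothing moves.
- finish_job(): hands the job in; it is judged then, once.
The state is a dict: "time_s": time; "joint_pos": joint angles; "qd": joint speeds; "joint_efforts": joint torques, N m; "position": TCP position; "tcp_rot": TCP orientation; "wrist_force": force on the tool from outside, world axes, zero at the start; "ft_torque": the same for the moment, N m; "finger_gap": finger opening in m; "gripper_force": force on a finger pad.
Only numpy, scipy, OpenCV 4.12 (cv2) and the standard library are available. Lean on these libraries where they do the work, as an engineer would, in place of code of your own. Each camera call takes 0.05 s, during which the arm holds its last target. There are 200 camera calls.

## Working session

There is one attempt and no reset: what is moved stays moved. The work goes in short steps, each a Python script; the robot and the scene stay as the last script left them, time stands still between calls to the robot, and variables do not carry over. Pictures are saved under pics/ and viewed, at most 10 in all, crops included, and the job is handed in when it is done.

```bash
mkdir -p pics; ls
python3 - <<'E'
from rig import *
import cv2,numpy as np
for n in("top","scene"):
    p,d=camera(n); np.savez(f"{n}0.npz",p=p,d=d); cv2.imwrite(f"pics/{n}0.png",p[:,:,::-1]); print(n,camera_params(n))
print(sense())
E
```

```text
pics
top {'K': array([[473.83354968,   0.        , 317.07552338],
       [  0.        , 473.83354968, 243.85076381],
       [  0.        ,   0.        ,   1.        ]]), 'dist': array([-0.09651359,  0.        ,  0.        ,  0.        ,  0.        ]), 'position': array([0.45949793, 0.06510876, 0.99866143]), 'rotation': array([[ 0.0271805 , -0.99502391,  0.09585741],
       [-0.99961046, -0.02766259, -0.00370371],
       [ 0.00633695, -0.0957194 , -0.99538819]])}
scene {'K': array([[497.69183286,   0.        , 320.98842812],
       [  0.        , 497.69183286, 236.26870295],
       [  0.        ,   0.        ,   1.        ]]), 'dist': array([-0.02811788,  0.        ,  0.        ,  0.        ,  0.        ]), 'position': array([1.00166842, 0.37713302, 0.61737469]), 'rotation': array([[-0.6092136 ,  0.56617237, -0.55525457],
       [ 0.79288869,  0.42283601, -0.43879064],
       [-0.01364951, -0.7075723 , -0.70650912]])}
{'time_s': 0.1, 'joint_pos': array([ 1.31409111,  0.46936047, -0.04860593,  1.53358486,  0.0240961 ,
        1.14101783, -0.08228754]), 'qd': array([ 0.0012809 , -0.00176124, -0.00052074, -0.00270593,  0.00214622,
       -0.00127509,  0.00115916]), 'joint_efforts': array([ 5.91516746e-04, -5.11513460e+01, -4.68427513e-02, -2.38390499e+01,
        1.07901540e-02,  4.35377617e-03, -8.16937813e-06]), 'position': array([ 0.15235256, -0.6570771 ,  0.25536217]), 'tcp_rot': array([[ 9.74153134e-01,  2.25888166e-01, -4.56557549e-04],
       [ 2.25888621e-01, -9.74151607e-01,  1.72571851e-03],
       [-5.49368802e-05, -1.78424525e-03, -9.99998407e-01]]), 'wrist_force': array([0.31683713, 0.15689328, 0.36652743]), 'ft_torque': array([ 0.01383106, -0.02580521,  0.00194966]), 'gripper_force': 0.0, 'finger_gap': 0.08561751763685926}
```

View pics/top0.png

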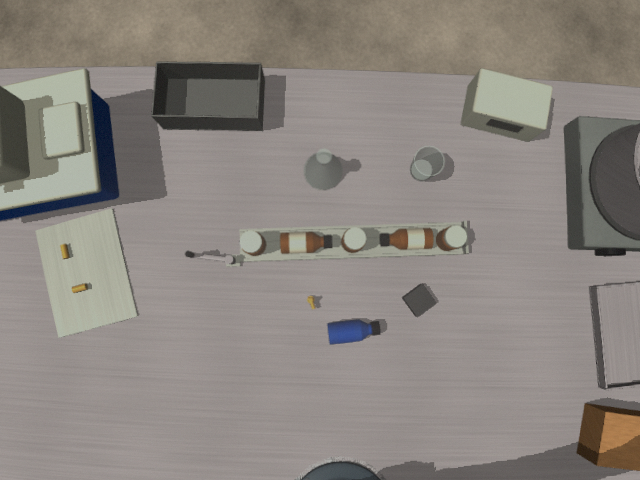

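View pics/scene0.png

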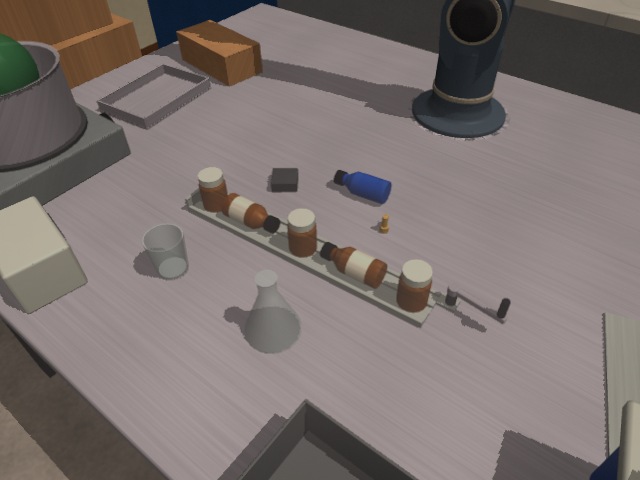

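Candidates in the top view: an amber bottle lying at (304,242) with its cap to the right at (328,242), and an amber bottle lying at (407,239) with its cap to the left at (385,240). The blue bottle at (353,331) is a decoy, and the white-lidded jars at (252,243), (354,239) and (455,237) are to be left standing. I choose the two amber bottles. The gate hinge is at about (232,259) and the peg at about (190,254).

```bash
cat > h.py <<'E'
from rig import *
import cv2,numpy as np
def cloud(n,p=None,d=None):
    if p is None: p,d=camera(n)
    c=camera_params(n); v,u=np.mgrid[0:480,0:640]
    q=cv2.undistortPoints(np.stack([u,v],-1).reshape(-1,1,2).astype(float),c["K"],c["dist"]).reshape(480,640,2)
    r=np.dstack([q,np.ones((480,640))])
    return p,d,(r*d[...,None])@c["rotation"].T+c["position"],r@c["rotation"].T,c["position"]
def onplane(ray,o,z): return o+ray*((z-o[2])/ray[...,2:3])
E
python3 - <<'E'
import numpy as np,cv2
from h import *
f=np.load("top0.npz"); p,d,X,R,o=cloud("top",f["p"],f["d"])
z=X[...,2]; hsv=cv2.cvtColor(p,cv2.COLOR_RGB2HSV)
def comp(m,plane,name,amin=15):
    n,l,s,c=cv2.connectedComponentsWithStats(m.astype(np.uint8))
    for i in range(1,n):
        if s[i,4]<amin: continue
        pts=onplane(R[l==i],o,plane)
        (cx,cy),(w,h),a=cv2.minAreaRect(pts[:,:2].astype(np.float32)*1000)
        print(name,s[i,:5],"mean",pts.mean(0).round(4)[:2],"rect",round(cx,1),round(cy,1),round(w,1),round(h,1),round(a,1),"zmed",np.median(z[l==i]).round(3),'mm',(pts[:,:2].min(0)*1000).round(),(pts[:,:2].max(0)*1000).round())
v,u=np.mgrid[0:480,0:640]; roi=(v>205)&(v<275)&(u>175)&(u<480)
comp(roi&(z>.060)&(z<.08),.07,"lid/peg")
comp(roi&(hsv[...,2]<60)&(z>.02),.029,"dark")
comp(roi&(z>.022)&(z<.06),.029,"mid")
comp(roi&(z>.004)&(z<.02)&(u>236),.013,"lane")
amb=roi&(hsv[...,0]<15)&(hsv[...,1]>110)
comp(amb,.029,"amber")
comp((v>280)&(v<320)&(u>295)&(u<440)&(z>.012),.02,"small"); comp((v>135)&(v<200)&(u>290)&(u<460)&(z>.03),.0,"glass")
cv2.imwrite("pics/c0.png",cv2.resize(p[205:275,170:480,::-1],None,fx=2.5,fy=2.5))
E
```

```text
lid/peg [343 227  24  24 319] mean [ 0.5611 -0.0122] rect 561.7 -11.9 44.7 45.0 46.4 zmed 0.078 mm [539. -35.] [585.  11.]
lid/peg [442 226  25  23 301] mean [ 0.5711 -0.209 ] rect 570.3 -210.7 44.1 48.9 1.7 zmed 0.078 mm [ 548. -235.] [ 593. -186.]
lid/peg [240 230  24  24 345] mean [0.5499 0.1909] rect 550.5 191.6 46.5 44.5 47.0 zmed 0.078 mm [527. 168.] [573. 214.]
lid/peg [185 251   7   6  32] mean [0.5229 0.3155] rect 522.7 316.1 9.9 12.1 1.6 zmed 0.074 mm [518. 310.] [528. 322.]
dark [380 234   9  12  99] mean [ 0.5658 -0.0767] rect 565.7 -76.3 23.0 16.6 0.8 zmed 0.042 mm [554. -85.] [577. -68.]
dark [324 236   8  12  83] mean [0.558  0.0405] rect 558.3 40.2 22.7 14.4 1.6 zmed 0.042 mm [547.  33.] [570.  48.]
dark [187 252   7   5  27] mean [0.5243 0.3232] rect 524.6 323.0 8.3 12.7 1.7 zmed 0.071 mm [520. 317.] [529. 329.]
mid [462 221   7  33 100] mean [ 0.5744 -0.2473] rect 575.9 -246.5 67.0 9.5 3.7 zmed 0.031 mm [ 542. -252.] [ 610. -240.]
mid [379 227  55  23 989] mean [ 0.57   -0.1272] rect 569.6 -122.4 44.7 112.5 4.0 zmed 0.047 mm [ 547. -178.] [594. -66.]
mid [437 227  1
[... 1096 characters left out ...]
ean [0.5553 0.0697] rect 555.6 66.9 35.1 35.0 1.7 zmed 0.047 mm [538.  49.] [573.  85.]
amber [442 235   8  13  18] mean [ 0.5639 -0.2026] rect 564.7 -202.2 28.7 6.0 31.0 zmed 0.059 mm [ 554. -212.] [ 579. -197.]
small [403 284  33  33 625] mean [ 0.4432 -0.1523] rect 443.1 -152.3 51.9 51.9 37.6 zmed 0.023 mm [ 410. -186.] [ 476. -119.]
small [307 296   9  13  65] mean [0.4347 0.0697] rect 433.1 68.8 25.3 13.6 20.1 zmed 0.022 mm [421.  62.] [446.  79.]
glass [411 145  34  35 561] mean [ 0.7432 -0.1754] rect 740.2 -172.8 66.2 78.6 46.2 zmed 0.062 mm [ 703. -210.] [ 779. -138.]
glass [308 149  32  34 809] mean [0.7238 0.0525] rect 722.9 52.0 66.4 70.2 47.1 zmed 0.063 mm [689.  18.] [763.  86.]
```

View pics/c0.png

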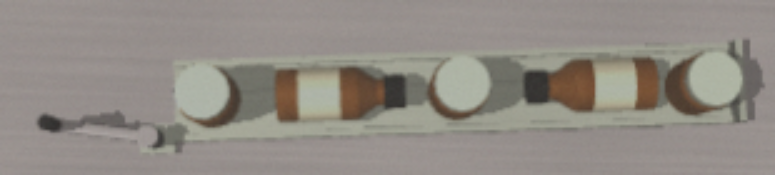

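The crop confirms both choices: amber bodies with white labels, black caps facing each other toward the middle jar, at crop pixels (395,92) and (537,87). The jar tops are 78 mm above the bench.

I'll grip each body from above, tilted 15° toward the cap side. Then I'll turn the bottle in the air and set it down with the tool coming from the robot's side.

```bash
cat >> h.py <<'E'
th=np.radians(3.2); LX=np.array([np.cos(th),np.sin(th),0]); LY=np.array([-np.sin(th),np.cos(th),0]); UP=np.array([0,0,1.])
C=np.array([.5597,-.0103,0]); OFF=.014
def axis(y): return np.array([.559-np.tan(th)*y,y,0])
def rot(y,z): return np.column_stack([np.cross(y,z),y,z])
B={"a":dict(base=.1345,cap=-1),"b":dict(base=-.1707,cap=1)}
FROM=.055
def poses(k,t=np.radians(15),sg=1,az=0.):
    s=B[k]["cap"]; b=s*LY                      # base->cap direction
    P=axis(B[k]["base"]+s*FROM)+.029*UP
    z=-b*np.sin(t)-UP*np.cos(t)                # body leans to the cap side
    Ri=rot(sg*LX,z); Pi=P-OFF*z
    a=np.cos(az)*LX+np.sin(az)*LY; z2=a*np.cos(t)-UP*np.sin(t)
    f=lambda b,z:np.column_stack([b,z,np.cross(b,z)])
    Q=f(UP,z2)@np.linalg.inv(f(b,z)); Rf=Q@Ri
    mid=C+LY*(-.1015*s)                        # gap centre
    Pf=mid+UP*(.008+FROM)-OFF*z2
    return Pi,Ri,Pf,Rf
E
python3 - <<'E'
from h import *
for k in"ab":
  for sg in(1,-1):
    for az in(-.6,-.3,0,.3,.6):
      Pi,Ri,Pf,Rf=poses(k,sg=sg,az=az)
      r=[inverse_kinematics(p,R) for p,R in((Pi,Ri),(Pi+.15*UP,Ri),(Pf,Rf),(Pf+.12*UP,Rf),(Pf+.15*UP-.05*LX,Rf))]
      print(k,sg,az,*[None if q is None else q.round(1) for q in r])
E
```

```text
a 1 -0.6 [ 0.4  0.7 -0.6  2.   0.2  0.6 -0.2] [ 0.6  0.5 -0.9  1.9  0.2  0.9 -0.3] [-0.2  1.  -0.7  2.3  2.   1.9 -1.4] [-0.4  0.6 -0.4  2.4  1.8  1.5 -1.3] None
a 1 -0.3 [ 0.4  0.7 -0.6  2.   0.2  0.6 -0.2] [ 0.6  0.5 -0.9  1.9  0.2  0.9 -0.3] None None None
a 1 0 [ 0.4  0.7 -0.6  2.   0.2  0.6 -0.2] [ 0.6  0.5 -0.9  1.9  0.2  0.9 -0.3] None None None
a 1 0.3 [ 0.4  0.7 -0.6  2.   0.2  0.6 -0.2] [ 0.6  0.5 -0.9  1.9  0.2  0.9 -0.3] None None None
a 1 0.6 [ 0.4  0.7 -0.6  2.   0.2  0.6 -0.2] [ 0.6  0.5 -0.9  1.9  0.2  0.9 -0.3] None None None
a -1 -0.6 [-0.6  0.7  0.7  2.  -1.   0.9 -2.3] [-0.9  0.6  1.1  1.9 -0.9  1.2 -2.5] [-0.6  0.9 -0.2  2.3  1.9  1.5  1.6] [-0.6  0.5 -0.2  2.4  1.8  1.4  1.8] None
a -1 -0.3 [-0.6  0.7  0.7  2.  -1.   0.9 -2.3] [-0.9  0.6  1.1  1.9 -0.9  1.2 -2.5] None None None
a -1 0 [-0.6  0.7  0.7  2.  -1.   0.9 -2.3] [-0.9  0.6  1.1  1.9 -0.9  1.2 -2.5] None None None
a -1 0.3 [-0.6  0.7  0.7  2.  -1.   0.9 -2.3] [-0.9  0.6  1.1  1.9 -0.9  1.2 -2.5] None None None
a -1 0.6 [-0.6  0.7  0.7  2.  -1.   0.9 -2.3] [-0.9  0.6  1.1  1.9 -0.9  1.2 -2.5] None None No
[... 405 characters left out ...]
7  2.4] [ 1.4  0.9 -1.2  2.4  3.7  0.5  2.2] None
b 1 0.6 [ 0.3  0.6 -0.5  2.   0.8  0.8 -0.6] [ 0.5  0.4 -0.7  1.9  0.6  1.  -0.4] None None None
b -1 -0.6 [-0.7  0.9  1.1  2.  -0.8  0.7 -2.3] [-0.8  0.6  1.1  1.9 -0.4  0.9 -2.6] None None None
b -1 -0.3 [-0.7  0.9  1.1  2.  -0.8  0.7 -2.3] [-0.8  0.6  1.1  1.9 -0.4  0.9 -2.6] None None None
b -1 0 [-0.7  0.9  1.1  2.  -0.8  0.7 -2.3] [-0.8  0.6  1.1  1.9 -0.4  0.9 -2.6] None None None
b -1 0.3 [-0.7  0.9  1.1  2.  -0.8  0.7 -2.3] [-0.8  0.6  1.1  1.9 -0.4  0.9 -2.6] [ 1.5  1.4 -1.2  2.4  3.4  0.5 -0.3] [ 1.4  0.9 -1.2  2.4  3.7  0.5 -1. ] None
b -1 0.6 [-0.7  0.9  1.1  2.  -0.8  0.7 -2.3] [-0.8  0.6  1.1  1.9 -0.4  0.9 -2.6] None None None
```

```bash
cat >> h.py <<'E'
JARS=[C+LY*v for v in(-.1975,-.001,.2005)]
def clear(P,R,opn=.058):
    """least distance (m) of hand (body box + fingers) to the jars, rails/fitting; sampled points"""
    g=np.linspace(-1,1,9); pts=[]
    for a in g:
        for b in g:
            for zz in np.linspace(-.048,-.22,12): pts.append((a*.040,b*.043,zz))
            for s in(1,-1): pts.append((a*.011,s*(opn/2+.007+b*.0075),.025)); pts.append((a*.011,s*(opn/2+.007+b*.0075),-.01)); pts.append((a*.011,s*(opn/2+.007+b*.0075),-.04))
    X=np.array(pts)@R.T+P; d=1
    for j,r,h in [(j,.024,.078) for j in JARS]+[(np.array([.435,.07,0]),.03,.034),(np.array([.724,.05,0]),.042,.118),(np.array([.741,-.174,0]),.032,.075)]:
        dr=np.linalg.norm((X-j)[:,:2],axis=1)-r; dz=X[:,2]-h
        d=min(d,np.where((dr>0)&(dz>0),np.hypot(dr,dz),np.maximum(dr,dz)).min())
    return min(d,X[:,2].min()-.013)
E
python3 - <<'E'
from h import *
for k in"ab":
  best=[]
  for sg in(1,-1):
   for td in(5,10,15,20,25,30,35):
    Pi,Ri,_,_=poses(k,np.radians(td),sg); ci=clear(Pi,Ri)
    qi=inverse_kinematics(Pi,Ri)
    if qi is None or ci<.001: continue
    for az in np.arange(-3.1,3.1,.1):
     for sh in(-.03,-.015,0,.015,.03):
      _,_,Pf,Rf=poses(k,np.radians(td),sg,az); Pf=Pf+sh*LY
      cf=clear(Pf,Rf)
      if cf<.004: continue
      r=[inverse_kinematics(Pf+h*UP,Rf) for h in(0,.06,.12)]
      if any(q is None for q in r): continue
      best.append((min(ci,cf),k,sg,td,round(az,1),sh,round(ci,4),round(cf,4),qi.round(1).tolist(),r[0].round(1).tolist(),r[2].round(1).tolist()))
  best.sort(key=lambda x:-x[0]); print(len(best)); [print(*b) for b in best[:400:16]]
E
```

```text
219
0.004083145150766564 a 1 5 -2.4 -0.03 0.0041 0.0144 [0.3, 0.6, -0.6, 2.0, 0.4, 0.7, -0.5] [-0.7, 1.2, 0.5, 1.3, 0.2, 2.0, -0.9] [-0.9, 1.3, 1.1, 1.4, 0.1, 2.0, -0.5]
0.004083145150766564 a -1 5 -0.9 -0.015 0.0041 0.0041 [0.6, 0.9, -1.2, 1.9, 1.0, 1.0, 2.2] [-0.4, 1.0, -0.4, 2.1, 1.7, 1.8, 1.6] [-0.6, 0.7, -0.2, 2.2, 1.5, 1.6, 1.8]
0.0032569847625294798 a 1 10 -0.7 0 0.0033 0.0087 [0.3, 0.6, -0.6, 2.0, 0.3, 0.6, -0.4] [-0.4, 1.0, -0.4, 2.3, 1.8, 1.7, -1.5] [-0.3, 0.7, -0.6, 2.3, 1.8, 1.7, -1.3]
0.0032569847625294798 a -1 10 -0.7 0 0.0033 0.0087 [-0.8, 0.8, 0.9, 2.0, -1.0, 0.9, -2.3] [-0.4, 1.0, -0.4, 2.3, 1.8, 1.7, 1.6] [-0.6, 0.6, -0.2, 2.3, 1.7, 1.5, 1.8]
0.0025278064146925187 a 1 15 -0.7 -0.03 0.0025 0.0105 [0.4, 0.7, -0.6, 2.0, 0.2, 0.6, -0.2] [-0.1, 1.0, -0.7, 2.3, 1.9, 1.9, -1.4] [-0.4, 0.6, -0.4, 2.3, 1.7, 1.5, -1.3]
0.0025278064146925187 a -1 15 -2.4 -0.015 0.0025 0.0171 [-0.6, 0.7, 0.7, 2.0, -1.0, 0.9, -2.3] [-0.5, 1.1, 0.1, 1.3, 0.3, 1.9, 1.9] [-0.8, 1.1, 0.7, 1.4, 0.2, 1.9, 2.3]
0.0025278064146925187 a -1 15 -0.5 0 0.0025 0.0105 [-0.6, 0.7, 0.7, 2.0, -1.0, 0.9, -2.3] [-
[... 670 characters left out ...]
, 1.1, -0.4, 1.3, 0.5, 2.0, -1.6] [-0.4, 0.9, 0.1, 1.4, 0.3, 2.0, -1.2]
0.0013818134634491584 a 1 25 -0.6 0 0.0014 0.0143 [0.5, 0.7, -0.7, 2.0, -0.0, 0.6, 0.1] [-0.1, 0.9, -0.8, 2.3, 1.9, 1.7, -1.3] [-0.4, 0.5, -0.4, 2.3, 1.7, 1.2, -1.1]
0.0013818134634491584 a -1 25 -2.5 0 0.0014 0.0123 [0.2, 0.6, -0.2, 2.0, -0.5, 0.7, -2.7] [-0.3, 1.0, -0.2, 1.3, 0.4, 1.9, 1.7] [-0.6, 0.9, 0.3, 1.3, 0.2, 2.0, 2.0]
0.0013818134634491584 a -1 25 -0.5 -0.03 0.0014 0.0045 [0.2, 0.6, -0.2, 2.0, -0.5, 0.7, -2.7] [-0.4, 0.7, -0.2, 2.4, 2.1, 1.3, 1.7] [-0.6, 0.4, -0.0, 2.4, 1.9, 1.0, 1.9]Traceback (most recent call last):
  File "<stdin>", line 14, in <module>
ValueError: time passes only in moves, steps and waits
```

```bash
sed -i 's/OFF=.014/OFF=.016/' h.py
python3 - <<'E'
from h import *
def scan(k,sgs,tds,azs,shs):
  for sg in sgs:
   for td in tds:
    Pi,Ri,_,_=poses(k,np.radians(td),sg); ci=clear(Pi,Ri); qi=inverse_kinematics(Pi,Ri)
    if qi is None: continue
    print(k,sg,td,round(ci,4),qi.round(1))
    for az in azs:
     for sh in shs:
      _,_,Pf,Rf=poses(k,np.radians(td),sg,az); Pf=Pf+sh*LY; cf=clear(Pf,Rf)
      if cf<.004: continue
      r=[inverse_kinematics(Pf+h*UP,Rf) for h in(0,.12)]
      if any(q is None for q in r): continue
      print('  ',sg,td,round(az,1),sh,round(cf,4),r[0].round(1),r[1].round(1))
scan("a",(1,),(15,20),(-.9,-.7),(-.015,))
scan("b",(1,-1),(15,20,25),(-2.5,-.9,-.7,-.5,.5,.7,.9,2.5),(0,))
E
```

```text
a 1 15 0.0045 [ 0.4  0.7 -0.6  2.   0.2  0.6 -0.2]
   1 15 -0.7 -0.015 0.0116 [-0.4  0.9 -0.4  2.3  1.8  1.6 -1.5] [-0.4  0.6 -0.4  2.3  1.7  1.5 -1.3]
a 1 20 0.0038 [ 0.4  0.7 -0.6  2.   0.1  0.6 -0.1]
   1 20 -0.7 -0.015 0.0158 [-0.1  1.  -0.8  2.3  1.9  1.8 -1.3] [-0.2  0.6 -0.6  2.3  1.7  1.5 -1.2]
b 1 15 0.0045 [ 0.3  0.6 -0.5  2.   0.8  0.8 -0.6]
   1 15 0.7 0 0.0063 [ 1.5  1.3 -1.1  2.1 -1.   0.3  1.1] [ 1.5  1.1 -1.3  2.2 -1.   0.3  0.8]
b 1 20 0.0038 [ 0.3  0.6 -0.4  2.   0.9  0.8 -0.7]
b 1 25 0.0032 [ 0.2  0.6 -0.4  2.   1.   0.9 -0.8]
b -1 15 0.0045 [-0.7  0.9  1.1  2.  -0.8  0.7 -2.3]
   -1 15 0.7 0 0.0063 [ 1.5  1.3 -1.1  2.1 -1.   0.3 -2.1] [ 1.5  1.1 -1.3  2.2 -1.   0.3 -2.3]
b -1 20 0.0038 [ 0.8  1.  -1.2  1.9  1.3  1.3  2.2]
   -1 20 -0.7 0 0.0099 [ 0.4  1.  -0.8  2.4  2.3  1.8 -1.2] [ 0.6  0.8 -1.1  2.4  2.2  1.6 -0.9]
b -1 25 0.0032 [ 0.7  1.  -1.2  1.9  1.4  1.4  2.1]
   -1 25 -0.7 0 0.0099 [ 0.5  1.  -0.9  2.4  2.3  1.7 -1.1] [ 0.6  0.6 -1.   2.4  2.1  1.4 -1. ]
```

Run:
```python
from h import *
Pi,Ri,Pf,Rf=poses("a",np.radians(20),1,-.7)
def say(m): s=sense(); print(m,round(s["time_s"],1),s["position"].round(3),s["wrist_force"].round(1),round(s["finger_gap"],4),round(s["gripper_force"],1))
movep(Pi+.13*UP,Ri); say("hover")
command_gripper(.060,40)
move_l(Pi+.03*UP,feed=.12)
print(move_l(Pi,feed=.05,until_force=6)); say("down")
p,d=camera("scene"); cv2.imwrite("pics/g1.png",cv2.resize(p[140:340,200:520,::-1],None,fx=2.4,fy=2.4))
```

```text
hover 3.0 [0.555 0.073 0.174] [ 0.  -0.2 -0.5] 0.0855 0.0
False
down 5.2 [0.555 0.074 0.044] [-0.4 -0.5  0.4] 0.06 0.0
```

View pics/g1.png

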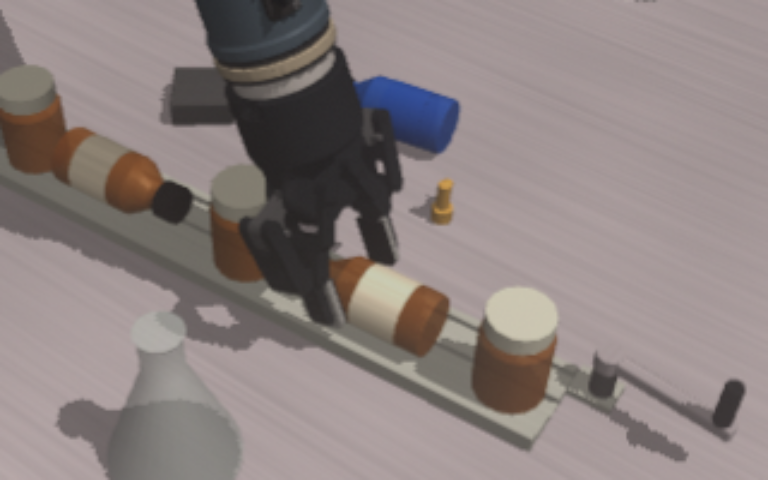

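The picture shows the fingers astride bottle A's upper body, with the near fingertip at (330,310) just left of the label. They are clear of the jar lid at (240,190). Closing, lifting and turning it next.

```bash
cat >> h.py <<'E'
def say(m): s=sense(); print(m,round(s["time_s"],1),s["position"].round(3),s["wrist_force"].round(1),round(s["finger_gap"],4),round(s["gripper_force"],1),s["joint_pos"].round(2))
def snap(n,name,y0,y1,x0,x1,f):
    p,d=camera(n); np.savez(name+".npz",p=p,d=d); cv2.imwrite(f"pics/{name}.png",cv2.resize(p[y0:y1,x0:x1,::-1],None,fx=f,fy=f))
E
python3 - <<'E'
from h import *
Pi,Ri,Pf,Rf=poses("a",np.radians(20),1,-.7); Pf=Pf-.015*LY
command_gripper(.02,45); say("grip")
move_l(Pi+.16*UP,feed=.12); say("lift")
movep(Pf+.14*UP,Rf); say("turned")
move_l(Pf+.05*UP,feed=.12); say("over")
snap("scene","g2",100,340,200,520,2.4)
E
```

```text
grip 5.5 [0.556 0.074 0.045] [ 2.3 -0.5  2.9] 0.0422 45.5 [ 0.49  0.7  -0.71  1.95  0.15  0.61 -0.15]
lift 7.0 [0.554 0.074 0.203] [-0.2  0.6 -1.4] 0.042 45.7 [ 0.6   0.49 -0.84  1.85  0.01  0.91 -0.12]
turned 8.4 [0.543 0.085 0.208] [ 0.3 -0.2 -1.8] 0.0425 45.8 [-0.28  0.5  -0.55  2.3   1.67  1.42 -1.12]
over 9.3 [0.543 0.085 0.119] [ 0.7  0.6 -0.2] 0.042 45.8 [-0.32  0.72 -0.5   2.31  1.76  1.5  -1.33]
```

View pics/g2.png

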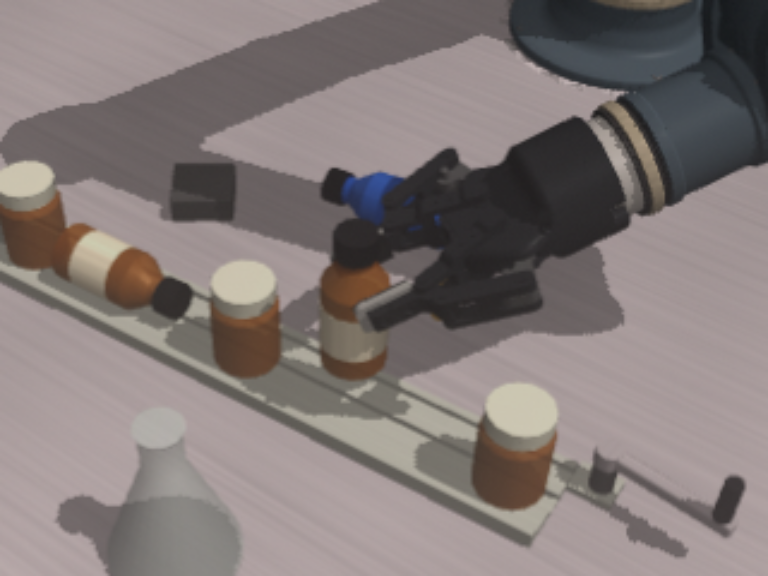

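Bottle A hangs upright over its gap at (355,300), with the hand clear of the jars. I'll measure its axis from the depth before lowering it.

```bash
cat >> h.py <<'E'
from scipy.optimize import least_squares
def upright(name,near,zlo,zhi):
    f=np.load(name+".npz"); p,d,X,_,_=cloud("scene",f["p"],f["d"]); hsv=cv2.cvtColor(p,cv2.COLOR_RGB2HSV)
    am=((hsv[...,0]<18)&(hsv[...,1]>90)|(hsv[...,1]<90)&(hsv[...,2]>110))&(d>0)
    m=am&(np.linalg.norm(X[...,:2]-near[:2],axis=-1)<.04)&(X[...,2]>zlo)&(X[...,2]<zhi); Y=X[m]
    # cylinder of radius 22 mm, slightly tilted
    z0=Y[:,2].mean()
    r=least_squares(lambda q:np.hypot(Y[:,0]-q[0]-q[2]*(Y[:,2]-z0),Y[:,1]-q[1]-q[3]*(Y[:,2]-z0))-.022,[near[0],near[1],0,0],loss="soft_l1",f_scale=.001)
    e=r.x[:2]-C[:2]
    print("n",len(Y),"axis",r.x[:2].round(4),"tilt deg",np.degrees(r.x[2:]).round(1),"lane xy mm",(e@LX[:2]*1e3).round(1),(e@LY[:2]*1e3).round(1),"z",Y[:,2].min().round(3),Y[:,2].max().round(3),"rms",np.sqrt((r.fun**2).mean()).round(4))
E
python3 - <<'E'
from h import *
near=C+LY*(.1015-.015)
upright("g2",near,.052,.118)
for j in JARS: upright("g2",j,.015,.055)
E
```

```text
n 553 axis [0.5566 0.0752] tilt deg [-0.4  0.8] lane xy mm 1.7 85.5 z 0.055 0.118 rms 0.001
n 408 axis [ 0.5734 -0.2078] tilt deg [-1.1  1.5] lane xy mm 2.6 -197.9 z 0.016 0.055 rms 0.0031
n 461 axis [ 0.5648 -0.009 ] tilt deg [-0.7  0.2] lane xy mm 5.1 1.0 z 0.015 0.055 rms 0.0017
n 433 axis [0.5523 0.1952] tilt deg [-0.5  0.1] lane xy mm 4.1 205.6 z 0.015 0.055 rms 0.0018
```

Run:
```python
from h import *
Pi,Ri,Pf,Rf=poses("a",np.radians(20),1,-.7); Pf=Pf-.015*LY
move_l(Pf+.012*UP,feed=.08)
print(move_l(Pf-.004*UP,feed=.02,until_force=3)); say("set")
command_gripper(.062,45); say("open")
P=sense()["position"]; z=Rf[:,2]
move_l(P-.09*z,feed=.12); say("back")
snap("scene","g3",100,340,200,520,2.4)
upright("g3",C+LY*.0865,.015,.07)
movep(P-.09*z+np.array([0,0,.10]),Rf)
say("up")
s=[(sg,td,az) for sg,td,az in((-1,20,-.7),(1,15,.7),(-1,15,.7))]
for sg,td,az in s:
    a=poses("b",np.radians(td),sg,az); print(sg,[None if q is None else q.round(2) for q in(inverse_kinematics(a[0]+h*UP,a[1]) for h in(0,.14))],[None if q is None else q.round(2) for q in(inverse_kinematics(a[2]+h*UP,a[3]) for h in(0,.07,.14))])
```

```text
True
set 10.5 [0.543 0.085 0.073] [-0.1  0.9  3.4] 0.0424 46.1 [-0.34  0.83 -0.47  2.3   1.81  1.54 -1.42]
open 10.8 [0.543 0.085 0.073] [ 0.1  0.3 -0.2] 0.062 0.0 [-0.34  0.83 -0.47  2.3   1.81  1.54 -1.42]
back 11.7 [0.475 0.135 0.103] [ 0.3 -0.  -0.5] 0.0622 0.0 [-0.46  0.78 -0.58  2.34  1.6   1.61 -1.45]
n 561 axis [0.5568 0.0753] tilt deg [ 0.2 -0.1] lane xy mm 1.9 85.7 z 0.015 0.07 rms 0.0017
up 12.3 [0.475 0.135 0.204] [-0.3 -1.  -0.1] 0.062 0.0 [-0.4   0.52 -0.65  2.33  1.5   1.55 -1.21]
-1 [array([ 0.33,  0.64, -0.5 ,  1.96,  0.92,  0.86,  2.4 ]), array([ 0.77,  0.68, -1.18,  1.86,  1.  ,  1.32,  2.42])] [array([-0.03,  0.8 , -0.3 ,  2.44,  2.24,  1.44, -1.5 ]), None, array([ 0.1 ,  0.42, -0.44,  2.44,  2.08,  1.2 , -1.19])]
1 [array([ 0.43,  0.65, -0.58,  1.95,  0.87,  0.84, -0.66]), array([ 0.4 ,  0.42, -0.52,  1.87,  0.57,  0.99, -0.37])] [array([ 1.47,  1.32, -1.14,  2.13, -0.99,  0.28,  1.06]), array([ 1.5 ,  1.19, -1.22,  2.15, -0.96,  0.3 ,  0.88]), array([ 1.54,  1.07, -1.31,  2.15, -0.91,  0.34,  0.69])]
-1 [array([ 0.37,  0.63, -0.5 ,  1.95,  0.82,  0.8 ,  2.52]), array([-0.79,  0.61,  1.12,  1.93, -0.38,  0.87, -2.62])] [array([ 1.47,  1.32, -1.14,  2.13, -0.99,  0.28, -2.09]), array([ 1.5 ,  1.19, -1.22,  2.15, -0.96,  0.3 , -2.26]), array([ 1.54,  1.07, -1.31,  2.15, -0.91,  0.34, -2.45])]
```

View pics/g3.png

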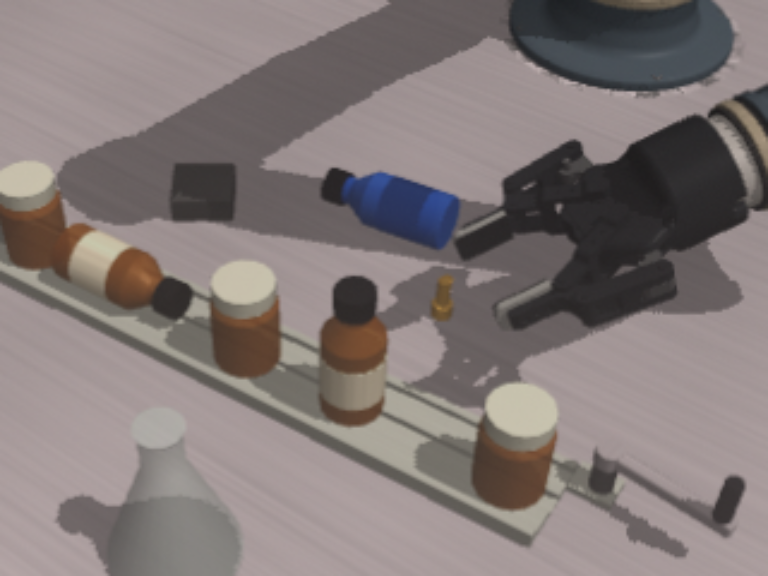

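Bottle A stands upright at (352,360), 1.9 mm off the nominal lane axis and with a tilt under 0.3°. Next I need a set-down pose for B that the arm can reach all the way down.

Run:
```python
from h import *
JARS.append(np.array([.5568,.0753,0]))
for td in(15,20):
 for az in(-.75,-.85,-.95):
  for sh in(-.02,0,.02):
    a=poses("b",np.radians(td),-1,az); Pf=a[2]+sh*LY; c=clear(Pf,a[3])
    if c<.005: continue
    r=[inverse_kinematics(Pf+h*UP,a[3]) for h in(0,.05,.1,.14)]
    print(td,az,sh,round(c,4),*[None if q is None else q.round(2) for q in r])
```

```text
15 -0.75 -0.02 0.018 [-0.06  0.86 -0.24  2.43  2.22  1.54 -1.57] None None [ 0.06  0.48 -0.39  2.44  2.11  1.33 -1.26]
15 -0.75 0 0.0066 [-0.1   0.87 -0.26  2.42  2.17  1.54 -1.57] [-0.06  0.73 -0.31  2.44  2.13  1.49 -1.46] [-0.01  0.6  -0.37  2.45  2.09  1.42 -1.35] [ 0.02  0.49 -0.41  2.44  2.05  1.35 -1.25]
15 -0.85 -0.02 0.0127 [-0.09  0.86 -0.26  2.38  2.08  1.52 -1.55] [-0.05  0.73 -0.31  2.4   2.05  1.47 -1.44] [-0.01  0.6  -0.36  2.4   2.01  1.42 -1.33] [ 0.02  0.5  -0.39  2.4   1.97  1.36 -1.23]
20 -0.75 -0.02 0.0174 [-0.    0.8  -0.29  2.43  2.22  1.42 -1.49] [ 0.04  0.67 -0.34  2.44  2.17  1.35 -1.39] [ 0.08  0.53 -0.39  2.44  2.11  1.27 -1.28] [ 0.11  0.42 -0.43  2.42  2.06  1.2  -1.18]
20 -0.75 0 0.0066 [-0.04  0.8  -0.3   2.42  2.16  1.43 -1.49] [-0.    0.67 -0.36  2.43  2.12  1.37 -1.39] [ 0.04  0.54 -0.41  2.43  2.06  1.29 -1.27] [ 0.07  0.43 -0.44  2.42  2.01  1.22 -1.17]
20 -0.85 -0.02 0.0126 [-0.04  0.8  -0.3   2.38  2.07  1.41 -1.48] [ 0.    0.67 -0.35  2.39  2.03  1.36 -1.37] [ 0.04  0.55 -0.4   2.39  1.97  1.3  -1.25] [ 0.07  0.45 -0.43  2.38  1.92  1.25 -1.15]
```

Run:
```python
from h import *
Pi,Ri,Pf,Rf=poses("b",np.radians(20),1,-.85); Pf=Pf-.02*LY
Rm=poses("b",np.radians(20),-1,-.85)[3]
P=sense()["position"]; move_l(P+.05*UP,feed=.15)
movep(Pi+.16*UP,Ri); say("hover")
move_l(Pi+.03*UP,feed=.12)
print(move_l(Pi,feed=.05,until_force=6)); say("down")
command_gripper(.02,45); say("grip")
move_l(Pi+.17*UP,feed=.12); say("lift")
q=inverse_kinematics(Pf+.15*UP,Rm); print(q)
if q is not None:
    q=np.array(q); q[6]+=np.pi; move_joints(q); say("turned")
    move_l(Pf+.05*UP,Rf,feed=.12); say("over")
snap("scene","g4",60,300,130,450,2.4)
upright("g4",C+LY*(-.1215),.052,.118)
```

```text
hover 13.8 [ 0.564 -0.108  0.202] [-0.1  0.2 -0.1] 0.0624 0.0 [ 0.31  0.4  -0.47  1.87  0.62  1.04 -0.42]
False
down 15.8 [ 0.565 -0.11   0.044] [-0.3  0.3  0.1] 0.062 0.0 [ 0.23  0.61 -0.37  1.97  0.84  0.79 -0.68]
grip 16.1 [ 0.568 -0.109  0.045] [5.1 0.6 4. ] 0.0426 47.0 [ 0.23  0.61 -0.37  1.97  0.84  0.79 -0.68]
lift 17.6 [ 0.565 -0.11   0.213] [-0.1 -1.  -1.9] 0.0422 46.6 [ 0.32  0.39 -0.47  1.86  0.61  1.06 -0.4 ]
[-0.07835972  0.3981863  -0.24918718  2.3809129   1.90329916  1.16258341
 -1.16076495]
turned 19.7 [ 0.556 -0.121  0.219] [ 0.5  0.3 -1.6] 0.0426 46.6 [-0.08  0.4  -0.25  2.38  1.9   1.16  1.98]
over 20.7 [ 0.556 -0.121  0.119] [-0.3 -0.5 -2.4] 0.0426 46.6 [-0.09  0.66 -0.24  2.4   2.02  1.31  1.73]
n 385 axis [ 0.5673 -0.132 ] tilt deg [1.  1.4] lane xy mm 0.7 -121.9 z 0.058 0.117 rms 0.0009
```

View pics/g4.png

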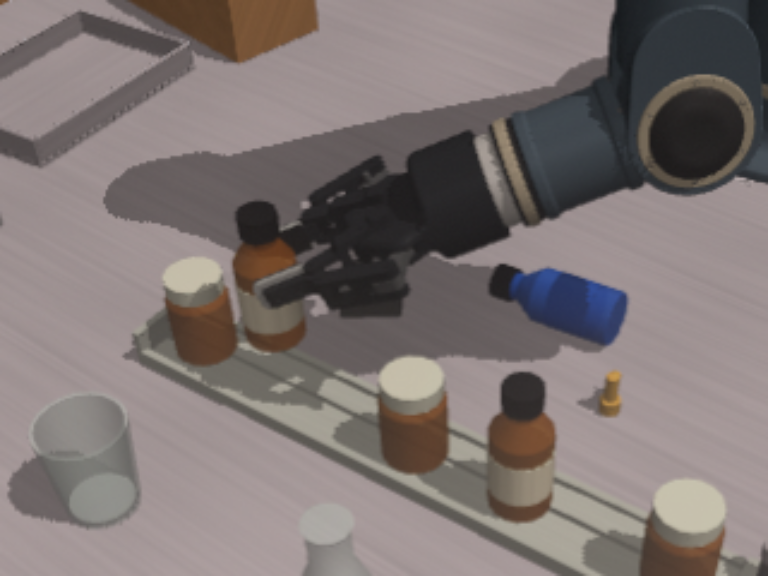

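Bottle B hangs upright at (270,280) above its gap, and bottle A still stands at (520,450). Lowering B.

Run:
```python
from h import *
Pi,Ri,Pf,Rf=poses("b",np.radians(20),1,-.85); Pf=Pf-.02*LY
move_l(Pf+.012*UP,Rf,feed=.08)
print(move_l(Pf-.004*UP,feed=.02,until_force=3)); say("set")
command_gripper(.062,45)
P=sense()["position"]
for b in(.08,.06,.045,.03):
    try: move_l(P-b*Rf[:,2],feed=.12); print("back",b); break
    except Unreachable: print("no",b)
P=sense()["position"]; move_l(P+.12*UP,feed=.15); say("up")
snap("scene","g5",60,300,130,450,2.4)
for y in(-.1215,.0865): upright("g5",C+LY*y,.015,.07)
for j in JARS: upright("g5",j,.015,.055)
# gate: tool down over peg, closing line along y/x trial
H=C-.031*LX+.253*LY; print("hinge",H)
peg=np.array([.5226,.3144]); v=peg-H[:2]; print("r",np.linalg.norm(v),"ang deg",np.degrees(np.arctan2(v@LX[:2],v@LY[:2])))
for yy in(LX,-LX):
  R=rot(yy,-UP)
  for a in(.16,.9,1.6):
    q=inverse_kinematics(H+.076*(np.cos(a)*LY+np.sin(a)*LX)+.066*UP,R); print(a,None if q is None else q.round(2))
```

```text
True
set 21.9 [ 0.556 -0.121  0.07 ] [-1.6  1.2  4.7] 0.0424 47.1 [-0.1   0.79 -0.23  2.38  2.07  1.37  1.64]
no 0.08
back 0.06
up 23.9 [ 0.516 -0.081  0.208] [ 0.7  0.6 -0.6] 0.0623 0.0 [ 0.07  0.45 -0.59  2.43  1.8   1.36  1.97]
n 519 axis [ 0.567  -0.1321] tilt deg [ 0.1 -0.2] lane xy mm 0.4 -122.0 z 0.015 0.07 rms 0.0023
n 536 axis [0.5568 0.0752] tilt deg [-0.1  0.2] lane xy mm 1.9 85.6 z 0.015 0.07 rms 0.0014
n 443 axis [ 0.5736 -0.2078] tilt deg [ 0.1 -1.5] lane xy mm 2.8 -198.0 z 0.015 0.055 rms 0.0018
n 457 axis [ 0.5649 -0.009 ] tilt deg [0.2 0.3] lane xy mm 5.3 1.0 z 0.015 0.055 rms 0.0015
n 404 axis [0.5524 0.1952] tilt deg [-0.5  0.3] lane xy mm 4.2 205.6 z 0.015 0.055 rms 0.0018
hinge [0.5146255  0.24057505 0.        ]
r 0.07425440359661753 ang deg 9.365133741622248
0.16 [-0.99  0.64  0.53  1.87 -0.45  0.75 -0.16]
0.9 [-0.77  0.64  0.33  1.79 -0.29  0.76 -0.23]
1.6 [-0.69  0.64  0.33  1.79 -0.29  0.76 -0.15]
0.16 [-0.03  0.75 -0.85  1.81  0.71  0.91  2.  ]
0.9 [ 0.02  0.78 -0.83  1.74  0.7   0.94  2.1 ]
1.6 [ 0.09  0.77 -0.81  1.74  0.69  0.93  2.19]
```

Both bottles stand upright by the depth fit, with tilts of 0.2° or less, so the gate comes next. I'll grip its peg lightly and follow the arc.

Run:
```python
from h import *
H=C-.031*LX+.253*LY; R=rot(-LX,-UP); Z=.074
at=lambda a,r=.076:H+r*(np.cos(a)*LY+np.sin(a)*LX)+Z*UP
P=sense()["position"]; move_l(P+.03*UP,feed=.15)
p0=np.array([.5226,.3144,Z])
movep(p0+.13*UP,R); say("hover")
command_gripper(.05,25)
move_l(p0+.03*UP,feed=.15)
hit=move_l(p0,feed=.05,until_force=5); say("down %s"%hit)
if not hit:
    command_gripper(.0,25); say("grip")
    r0=sense()["position"]-H; a0=np.arctan2(r0@LX,r0@LY)
    for a in np.linspace(a0,1.57,8)[1:]: 
        move_l(at(a),feed=.08)
    say("arc"); print(move_l(at(1.63),feed=.03,until_force=8)); say("end")
    command_gripper(.045,25)
    move_l(sense()["position"]+.12*UP,feed=.15); say("off")
movep(np.array([.45,.30,.30]),R)
for n in("top","scene"): snap(n,"h"+n,*((200,290,160,480,2.4) if n=="top" else (140,360,180,520,2.3)))
```

```text
hover 25.7 [0.522 0.313 0.203] [-0.5 -0.8 -0.5] 0.0618 0.0 [-0.03  0.54 -0.81  1.72  0.44  1.07  2.21]
down False 27.6 [0.523 0.315 0.074] [ 0.5 -0.  -0.5] 0.0498 0.0 [-0.11  0.69 -0.71  1.82  0.58  0.86  2.1 ]
grip 28.0 [0.523 0.315 0.074] [-0.6  0.3  0.7] 0.0106 24.9 [-0.11  0.69 -0.71  1.82  0.58  0.86  2.1 ]
arc 30.4 [0.592 0.243 0.074] [2.1 0.4 4.6] 0.0111 25.5 [ 0.02  0.72 -0.7   1.74  0.58  0.89  2.27]
False
end 30.7 [0.592 0.24  0.074] [4.7 2.3 2. ] 0.0106 25.2 [ 0.03  0.72 -0.7   1.75  0.58  0.89  2.27]
off 32.1 [0.59  0.239 0.192] [ 0.3 -0.4 -0.9] 0.045 0.0 [ 0.09  0.59 -0.79  1.66  0.46  1.08  2.36]
```

View pics/hscene.png

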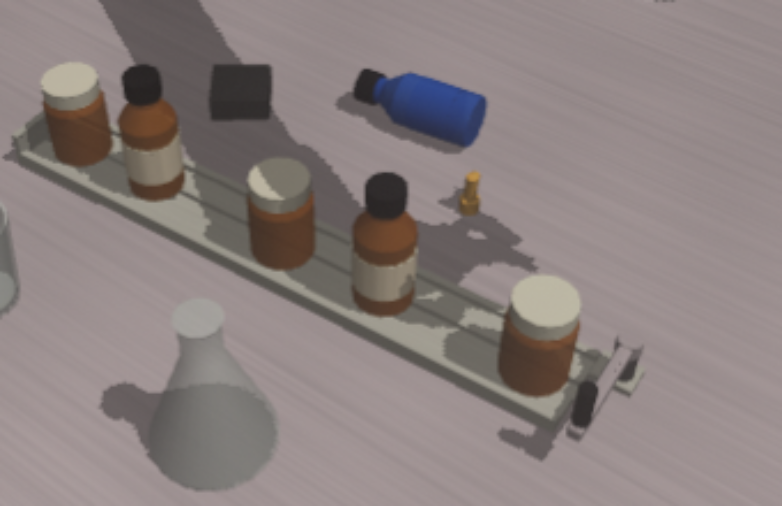

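View pics/htop.png

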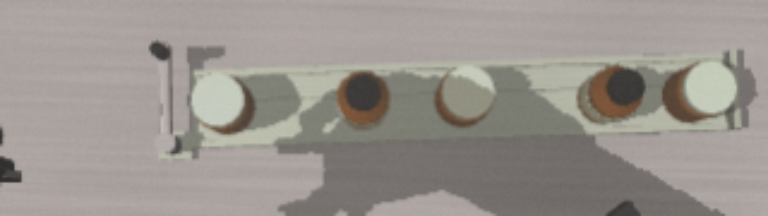

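Both bottles stand among the three jars: A at (385,245) and B at (150,135) in the scene crop. The gate lies across the open end, from (168,142) to (160,49) in the top crop. I'll nudge it against its stop to make sure it is fully shut.

Run:
```python
from h import *
def peg():
    p,d,X,_,_=cloud("top"); z=X[...,2]; m=(z>.064)&(z<.085)&(np.linalg.norm(X[...,:2]-[.5915,.242],axis=-1)<.02)
    print("peg top",X[m][:,:2].mean(0).round(4),m.sum()); 
peg()
H=C-.031*LX+.253*LY; R=rot(-LX,-UP)
p0=H+.074*LX+.034*LY+.074*UP
movep(p0+.10*UP,R); command_gripper(0,25)
move_l(p0,feed=.12); say("beside")
hit=move_l(p0-.030*LY,feed=.03,until_force=7); say("pushed %s"%hit)
move_l(sense()["position"]+.03*LY,feed=.12); move_l(sense()["position"]+.14*UP,feed=.2)
movep(np.array([.45,.30,.30]),R); peg(); say("clear")
snap("scene","k",140,360,180,520,2.3)
for y in(-.1215,.0865): upright("k",C+LY*y,.015,.07)
```

```text
peg top [0.5916 0.2446] 32
beside 35.2 [0.587 0.279 0.075] [0.4 0.2 0.1] -0.0 0.0 [-0.02  0.74 -0.72  1.72  0.59  0.91  2.21]
pushed True 35.9 [0.587 0.264 0.074] [-0.1  1.2  1. ] 0.0002 0.7 [ 0.01  0.73 -0.72  1.73  0.59  0.9   2.23]
peg top [0.5914 0.2445] 33
clear 37.9 [0.451 0.299 0.299] [-0.1 -0.5  0.3] 0.0 0.0 [ 0.08  0.35 -0.93  1.76  0.3   1.19  2.25]
n 515 axis [ 0.5669 -0.1321] tilt deg [-0.4  0.1] lane xy mm 0.4 -122.0 z 0.015 0.07 rms 0.0021
n 495 axis [0.5567 0.0753] tilt deg [-0.4 -0. ] lane xy mm 1.8 85.6 z 0.015 0.07 rms 0.0016
```

```bash
python3 -c "
from rig import *
print(finish_job())"
```

```text
the job is handed in; nothing more can be done
None
```

Both amber bottles are upright in the lane between the jars, the gate is shut against its stop, and the job was handed in at about 38 s of robot time; no verdict came back.

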